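# Trip the hidden release of a covered rail by feel

## Task

The carriage inside the covered rail is locked, and its release hole is hidden under the brush-lipped slot. Take the release rod from its stand, feel along the floor of the slot with its tip until it drops into the hole, press the plunger in the hole fully down and let go, leaving the rod standing in the hole (it may lean a little). Leave the other things on the bench where they are.

Things in the scene. Friction and masses are not known exactly. Their poses are not given: they have to be found in the camera images.
- rail: Aluminium linear-rail housing fixed to the bench, 300 long (its y axis), 70 wide (94 over the foot strips), 75 high, with black end plates. Origin: centre of the underside; z up. In its top, along the middle, is a slot 140 long (y from -70 to +70), 18 wide, hidden by two soft black brush lips that give way without force.
- slot (a point): Middle of the slot at the rail's top face (75 over the underside; axes as the rail's). The flat steel slot floor lies 28 below. In that floor is one unseen hole, 16 long (along y) by 18 wide (the slot's full width), its centre on the slot's middle line, anywhere from y = -38 to +38 mm; it differs each time. Over it the tip can go 18 mm below the floor, where it meets the plunger.
- release (a joint): Plunger at the bottom of the hidden hole: 0 = up, locked (top 18 mm below the slot floor, 29 above the rail's underside), 0.012 m = fully down, released. It resists with about 9 N (friction, no spring; faster pressing takes a little more) and stays where it is left; the rod's weight alone does not move it.
- flag_top (a point): Top of the indicator: a plain steel bar 12 by 30 in the top of the rail, 118 mm from the rail's middle towards its +y end. About flush with the rail's top when locked; it rises to 18 mm proud as the plunger goes fully down. For seeing only.
- rod: Release rod, 150 long, 0.2 kg (may vary by a third), standing upright in its stand at the start. Round oiled steel shaft (friction about 0.2) 12 in diameter with a rounded tip, 85 long; above it a black square grip 26 by 26, from 85 to 147 above the tip, sides parallel to the rod's x and y axes. Origin: the end of the tip; z up along the shaft to the grip.
- rod_tip (a point): The end of the rod's tip (same point as the rod's origin).
- stand: Fixed grey block 80 by 80 by 88 high on a dark plate, with an upright 19 mm hole through its middle in which the rod hangs, its square grip resting on the top. Origin: centre of the underside.
- sleeve: Bystander: steel tube standing on end, 48 in diameter, 150 high. Origin: underside centre.
- flange: Bystander: heavy steel flange ring, 140 across, 52 high. Origin: underside centre.
- micrometer_a: Bystander: blue C-frame micrometer lying flat, about 160 by 100, on the robot's right. Origin: centre of the C, underside.
- micrometer_b: Bystander: the same kind of micrometer, lying beyond the stand. Origin: centre of the C, underside.
- caliper: Bystander: steel caliper lying flat, 240 long. Origin: middle of its bar, underside.
- disc: Bystander: brown disc, 64 in diameter, 12 thick. Origin: underside centre.
- tray: Bystander: clear tray of bolts, 100 by 75 by 40. Origin: underside centre.
Mind the look-alikes: they are no part of the job. Of the things that look like the rod, take the one that is farthest to the robot's right at the start.

How it is judged:
At the end, for the whole second after the job is handed in: The plunger is at least 10 of its 12 mm down, and the rod stands released and at rest in the hidden hole: tip 23 to 42 mm below the slot floor, within 12 mm of the slot's middle line and 60 mm of its middle, leaning less than 0.3 rad (value of joint release above 0.01 m and z of rod_tip in the frame of rail between 0.005 and 0.024 m and y of rod_tip in the frame of rail between -0.06 and 0.06 m and x of rod_tip in the frame of rail between -0.012 and 0.012 m and angle between rod's own z axis and vertical below 0.3 rad and linear speed of rod below 0.02 m/s); the robot touches nothing.
It fails at once if a bystander is pushed more than 30 mm from its place (distance of any of sleeve, flange, micrometer_a, micrometer_b, caliper, disc, tray from where it was at the start of the episode above 0.03 m).
It fails at once if the standing sleeve is tipped over (angle between sleeve's own z axis and vertical above 0.5 rad).
It also fails if it takes over 58 s, if anything falls off the work surface, if the arm or the gripper's body presses on something with over 40 N, if the wrist force passes 120 N, or if a joint passes its speed limit or range.

## Robot

A 6-joint arm with a two-finger parallel gripper is mounted at the origin on the work surface. World frame = base frame: x ahead of the robot, y to its left, z up, the work surface at z = 0. Lengths are in m, angles in rad, forces in N, time in s.
With the tool pointing down it reaches from about 0.25 to 0.725 m from the base axis. Payload 4 kg.
Tool frame: the origin (TCP) lies between the finger pads; the fingertips stand 11 mm ahead of it and the grasp point (between the pads) lies 8 mm behind it (bot.tip_extent is the distance from the TCP to the fingertips, in m); z points along the fingers, y is the line along which they close (so a half turn about z gives the same grasp; the last joint's range is limited). The gripper opens to 85 mm and grips with 20 to 120 N. Pads are 22 mm wide; open, the fingers measure 114 mm over their backs; the gripper's body (76 mm by 85 mm) begins 54 mm behind the grasp point. The pads swing forward as they close: fully open they stand 13 mm farther back than shut.
Start: joints at [-1.307, 0.241, 0.005, 1.335, 0, 1.571], TCP at [0.13, -0.483, 0.242] pointing down, gripper open.
Joint ranges: [-2.72, 2.72], [-1.05, 1.87], [-1.09, 1.28], [-1.99, 2.15], [-1.42, 1.44], [-3.14, 3.14]. Speed limits (rad/s): [2.79, 2.79, 3.14, 3.14, 3.14, 3.14].

## Interface

Orientations are given as a unit quaternion [x, y, z, w].
In Python, from workcell import bot gives the robot as it stands. The module is installed in compiled form; this text tells all that it offers.
- The arm moves only by the tool drive_tool, never from a script. Its argument "rows" is a list of rows, each an object of numbers: "dx", "dy", "dz": the shift along the tool's x, y, z in units of 50 mm (1.0 is 50 mm); "wx", "wy", "wz": the turn, a rotation vector about the tool's x, y, z in units of 5 degrees (1.0 is 5 degrees); "hand": the finger opening in mm, from 0 to 85.4. A call has 1 to 20 rows; each row is the pose to reach, as a shift and turn from the pose commanded when the call began, along the tool's axes at that moment; what a row does not reach only later rows make up. A row lasts 1/10 s, in which the tool goes at most 50 mm and 8.59 degrees, less where a joint would pass 70% of its speed; a pose out of reach is approached as far as the arm can. A call with a gripper value outside its range is refused whole. The fingers move at their own pace and stop on an object; the grip force is fixed at half the most. Time passes only in rows, so rows that repeat a pose let the fingers close. It gives the time, the measured TCP pose, the force, the opening and the grip force at its end, in the units of the state.
- bot.get_obs(): the state, without advancing time (a new reading comes with each control period).
- bot.camera(name): name is "scene" or "top" or "wrist"; returns the picture (420x560x3 uint8, red, green, blue); there is no depth.
- bot.get_calibration(name): a dict with "vfov" (degrees; the focal length in pixels is half the picture's height over the tangent of half this angle, whatever the lens; pixels are square), "cx", "cy" (the principal point, pixels), "origin" and "rotation" of the camera in the world; the wrist camera has in their place "mount" (4x4, takes a point from camera to tool coordinates, whose origin is the TCP and whose axes are the flange's). Camera axes: x right, y up, looking along -z (the intrinsics and any distortion apply to the point x, -y, -z); pixel columns grow to the right and rows downward; lengths in m; the calibration is good to about 2 mm. A picture is of the moment at which its call begins: read the wrist's pose just before it. get_calibration takes no time and is no camera call.
- bot.job_done(): hands the job in; it is judged then, once.
Trained networks look in the newest picture that a camera, given by its name, has taken for a name from the list of things; names that differ only in an ending like _2 or _b are one class to them, and where a whole thing is asked for, a point or a joint stands for the part that bears it (a point fixed in the world has none). Each returns a list of dicts, best first, with "score" (0 to 1); they miss things now and then, are a little off and sometimes report something else, mostly with a low value. They report only what shows in the picture. A call takes as long as a camera call. They do not tell look-alikes from the thing itself.
- bot.look_for(camera, thing): "extent" ([centre column, centre row, width, height] in pixels, round what is visible of it).
- bot.outline_of(camera, thing): "region" (420x560 bool, what is visible of it) and "extent" ([centre column, centre row, width, height] in pixels, round what is visible of it).
The state is a dict: "clock": time; "joint_pos": joint angles; "joint_vel": joint speeds; "tau": joint torques, N m; "eef_pos": TCP position; "tool_rot": TCP orientation; "ft_force": force on the tool from outside, world axes, zero at the start; "ft_torque": the same for the moment, N m; "grip_width": finger opening in m; "grasp_force": force on a finger pad.
Only numpy, scipy, OpenCV 4.12 (cv2) and the standard library are available. Lean on these libraries where they do the work, as an engineer would, in place of code of your own. Each camera call takes 0.05 s, during which the arm holds its last target. There are 200 camera calls.

## Working session

There is one attempt and no reset: what is moved stays moved. The work goes in short steps, Python scripts to look and compute and a tool call to move; the robot and the scene stay as the last step left them, time stands still between calls to the robot, and variables do not carry over. Pictures are saved under pics/ and viewed, at most 10 in all, crops included, and the job is handed in when it is done.

Besides the shell and the picture viewer there is one more tool, called after ">>>" by a JSON object that holds its "method" and its "body", one argument or row to a line. drive_tool: Moves the arm, as the interface text tells. Its arguments: {"type":"object","properties":{"rows":{"type":"array","items":{"type":"object","properties":{"dx":{"type":"number"},"dy":{"type":"number"},"dz":{"type":"number"},"wx":{"type":"number"},"wy":{"type":"number"},"wz":{"type":"number"},"hand":{"type":"number"}}}}},"required":["rows"]}

```bash
mkdir -p pics; cat > h.py <<'E'
import numpy as np, cv2, json
from workcell import bot
def cal(n):
    c=bot.get_calibration(n); f=210/np.tan(np.radians(c['vfov'])/2); return c,f
E
python3 - <<'E'
from h import *
o=bot.get_obs(); print({k:np.round(v,3) for k,v in o.items()})
for n in ['scene','top','wrist']:
    print(bot.get_calibration(n))
im={}
for n in ['scene','top']:
    im[n]=bot.camera(n); cv2.imwrite(f'pics/{n}0.png',im[n][:,:,::-1])
    for t in ['rod','stand','rail','slot','flag_top','sleeve']:
        print(n,t,[(round(d['score'],2),np.round(d['extent']).tolist()) for d in bot.look_for(n,t)][:4])
E
```

```text
{'clock': np.float64(0.0), 'joint_pos': array([-1.307,  0.241,  0.004,  1.335,  0.   ,  1.571]), 'joint_vel': array([ 0.   ,  0.   , -0.001, -0.001, -0.001,  0.   ]), 'tau': array([-3.0000e-03, -3.7232e+01,  2.5241e+01,  1.7000e-02, -0.0000e+00,
        0.0000e+00]), 'eef_pos': array([ 0.13 , -0.482,  0.241]), 'tool_rot': array([ 0.991,  0.132, -0.   , -0.001]), 'ft_force': array([-0.685,  0.289, -0.305]), 'ft_torque': array([-0.005,  0.004,  0.001]), 'grasp_force': np.float64(0.0), 'grip_width': np.float64(0.085)}
{'vfov': 42.334770506187716, 'cx': 278.6505290274804, 'cy': 208.56246294891682, 'origin': array([1.51168772, 0.02493411, 0.89080114]), 'rotation': array([0.289799  , 0.29767349, 0.63694597, 0.64938961])}
{'vfov': 49.351609196732625, 'cx': 285.8316200313531, 'cy': 208.32900868977174, 'origin': array([0.47441613, 0.00320319, 1.28831265]), 'rotation': array([ 0.03003034, -0.0270494 , -0.69919986,  0.71378292])}
{'vfov': 70.163576349745, 'cx': 280.1260187765261, 'cy': 206.7587536078932, 'mount': array([[ 3.14186668e-04,  9.47945796e-01,  3.18431575e-01,
         8.08631984e-02
[... 353 characters left out ...]
.0, 185.0, 15.0, 51.0]), (0.51, [376.0, 168.0, 13.0, 29.0])]
scene stand [(0.58, [369.0, 196.0, 50.0, 59.0]), (0.57, [134.0, 285.0, 67.0, 62.0])]
scene rail [(0.67, [226.0, 210.0, 130.0, 60.0])]
scene slot [(0.72, [226.0, 211.0, 135.0, 60.0])]
scene flag_top [(0.5, [273.0, 190.0, 12.0, 4.0])]
scene sleeve [(0.76, [351.0, 265.0, 33.0, 68.0])]
top rod [(0.74, [126.0, 259.0, 25.0, 11.0]), (0.67, [160.0, 289.0, 22.0, 18.0]), (0.61, [194.0, 241.0, 19.0, 12.0]), (0.55, [145.0, 233.0, 21.0, 9.0])]
top stand [(0.62, [200.0, 241.0, 46.0, 46.0])]
top rail [(0.91, [330.0, 230.0, 122.0, 46.0])]
top slot [(0.68, [332.0, 230.0, 118.0, 46.0])]
top flag_top []
top sleeve [(0.94, [230.0, 137.0, 24.0, 33.0])]
```

View pics/scene0.png

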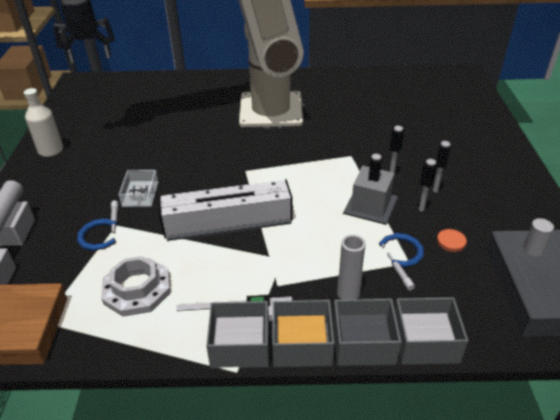

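View pics/top0.png

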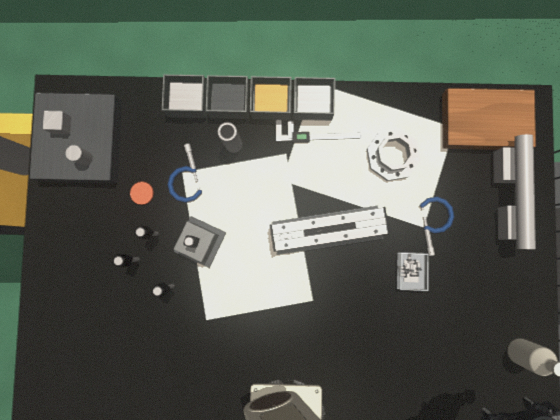

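The scene view shows the rail in the middle, at about (226,210). The stand with a rod in it is at (372,190), and three look-alikes stand to the right of it, towards +y. In the top view the stand is at (199,241), the look-alikes are farther left (143,231; 122,261; 160,290) and the rail slot is at (330,230). The rod in the stand is the robot's rightmost, so that is the one to take.

```bash
cat >> h.py <<'E'
from scipy.spatial.transform import Rotation as R
def ray(n,u,v,z,obs=None):
    c,f=cal(n)
    d=np.array([(u-c['cx'])/f,-(v-c['cy'])/f,-1.])
    if n=='wrist':
        o=obs; T=np.eye(4); T[:3,:3]=R.from_quat(o['tool_rot']).as_matrix(); T[:3,3]=o['eef_pos']
        T=T@c['mount']; Rm=T[:3,:3]; p=T[:3,3]
    else: Rm=R.from_quat(c['rotation']).as_matrix(); p=c['origin']
    d=Rm@d; return p+d*(z-p[2])/d[2]
E
python3 - <<'E'
from h import *
im=bot.camera('top')
for t in ['rail','stand','rod']:
    for d in bot.outline_of('top',t)[:4]:
        m=d['region'].astype(np.uint8); c=cv2.findContours(m,0,2)[0]; c=max(c,key=cv2.contourArea)
        print(t,round(d['score'],2),cv2.minAreaRect(c))
print('slot',ray('top',330,230,.075),'standrod',ray('top',190,241,.15),'stand',ray('top',200,241,.06))
print('railends',ray('top',273,236,.075),ray('top',385,222,.075))
print('rods',[ray('top',u,v,.15)[:2] for u,v in [(143,231),(122,261),(159,290)]], 'sleeve',ray('top',228,131,.15))
for n,x,y,w,h in [('rail',260,190,140,75),('stand',165,205,80,80)]:
    cv2.imwrite(f'pics/{n}z.png',cv2.resize(im[y:y+h,x:x+w],None,fx=5,fy=5,interpolation=2)[:,:,::-1])
a=cv2.imread('pics/railz.png');b=cv2.imread('pics/standz.png')
E
```

```text
rail 0.81 ((329.09820556640625, 229.13870239257812), (34.21287155151367, 117.99638366699219), 81.25383758544922)
rail 0.58 ((180.4117889404297, 174.6470489501953), (56.753334045410156, 32.01470184326172), 75.96376037597656)
rail 0.16 ((190.60000610351562, 241.2000274658203), (14.546475410461426, 11.384199142456055), 18.43494987487793)
stand 0.55 ((199.00001525878906, 241.50001525878906), (41.59086608886719, 41.14365005493164), 26.56505012512207)
rod 0.77 ((146.5, 232.0), (12.0, 23.0), 90.0)
rod 0.65 ((191.00001525878906, 241.00001525878906), (13.281564712524414, 10.75174331665039), 18.434947967529297)
rod 0.51 ((125.0, 260.0), (12.0, 26.0), 90.0)
rod 0.47 ((161.0, 288.0), (14.142135620117188, 19.798988342285156), 45.0)
slot [ 0.51729261 -0.10897069  0.075     ] standrod [0.48012477 0.24545415 0.15      ] stand [0.48113293 0.23777132 0.06      ]
railends [0.49827914 0.04181753 0.075     ] [ 0.54153396 -0.2546311   0.075     ]
rods [array([0.50252976, 0.36353546]), array([0.42720922, 0.41220826]), array([0.35811314, 0.31737089])] sleeve [0.76004862 0.15958519 0.15      ]
```

View pics/railz.png

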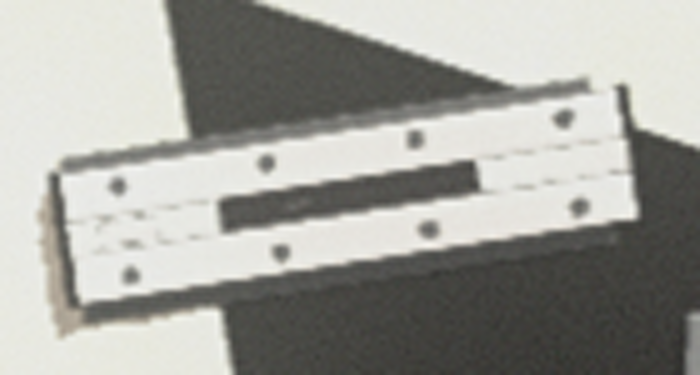

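Slot, rail and rod are located to about a centimetre. The crop shows the slot from (221,214) to (477,177), and a yaw of about 8°. Moving to look at the stand from above now, turning the tool on the way so joint 6 stays in range.

>>> {"method": "drive_tool", "body": {
  "rows": [
    {"dx": 10.5,"dy": -12.2,"dz": -1.4,"wz": -20},
    {"dx": 10.5,"dy": -12.2,"dz": -1.4,"wz": -20},
    {"dx": 10.5,"dy": -12.2,"dz": -1.4,"wz": -20},
    {"dx": 10.5,"dy": -12.2,"dz": -1.4,"wz": -20},
    {"dx": 10.5,"dy": -12.2,"dz": -1.4,"wz": -20},
    {"dx": 10.5,"dy": -12.2,"dz": -1.4,"wz": -20},
    {"dx": 10.5,"dy": -12.2,"dz": -1.4,"wz": -20},
    {"dx": 10.5,"dy": -12.2,"dz": -1.4,"wz": -20},
    {"dx": 10.5,"dy": -12.2,"dz": -1.4,"wz": -20},
    {"dx": 10.5,"dy": -12.2,"dz": -1.4,"wz": -20},
    {"dx": 10.5,"dy": -12.2,"dz": -1.4,"wz": -20},
    {"dx": 10.5,"dy": -12.2,"dz": -1.4,"wz": -20},
    {"dx": 10.5,"dy": -12.2,"dz": -1.4,"wz": -20},
    {"dx": 10.5,"dy": -12.2,"dz": -1.4,"wz": -20},
    {"dx": 10.5,"dy": -12.2,"dz": -1.4,"wz": -20},
    {"dx": 10.5,"dy": -12.2,"dz": -1.4,"wz": -20},
    {"dx": 10.5,"dy": -12.2,"dz": -1.4,"wz": -20},
    {"dx": 10.5,"dy": -12.2,"dz": -1.4,"wz": -20},
    {"dx": 10.5,"dy": -12.2,"dz": -1.4,"wz": -20},
    {"dx": 10.5,"dy": -12.2,"dz": -1.4,"wz": -20}
  ]
}}

```text
invalid input at $.rows[0]: expected keys dx, dy, dz, wx, wy, wz, hand
```

>>> {"method": "drive_tool", "body": {
  "rows": [
    {"dx": 10.5,"dy": -12.2,"dz": -1.4,"wx": 0,"wy": 0,"wz": -20,"hand": 85},
    {"dx": 10.5,"dy": -12.2,"dz": -1.4,"wx": 0,"wy": 0,"wz": -20,"hand": 85},
    {"dx": 10.5,"dy": -12.2,"dz": -1.4,"wx": 0,"wy": 0,"wz": -20,"hand": 85},
    {"dx": 10.5,"dy": -12.2,"dz": -1.4,"wx": 0,"wy": 0,"wz": -20,"hand": 85},
    {"dx": 10.5,"dy": -12.2,"dz": -1.4,"wx": 0,"wy": 0,"wz": -20,"hand": 85},
    {"dx": 10.5,"dy": -12.2,"dz": -1.4,"wx": 0,"wy": 0,"wz": -20,"hand": 85},
    {"dx": 10.5,"dy": -12.2,"dz": -1.4,"wx": 0,"wy": 0,"wz": -20,"hand": 85},
    {"dx": 10.5,"dy": -12.2,"dz": -1.4,"wx": 0,"wy": 0,"wz": -20,"hand": 85},
    {"dx": 10.5,"dy": -12.2,"dz": -1.4,"wx": 0,"wy": 0,"wz": -20,"hand": 85},
    {"dx": 10.5,"dy": -12.2,"dz": -1.4,"wx": 0,"wy": 0,"wz": -20,"hand": 85},
    {"dx": 10.5,"dy": -12.2,"dz": -1.4,"wx": 0,"wy": 0,"wz": -20,"hand": 85},
    {"dx": 10.5,"dy": -12.2,"dz": -1.4,"wx": 0,"wy": 0,"wz": -20,"hand": 85},
    {"dx": 10.5,"dy": -12.2,"dz": -1.4,"wx": 0,"wy": 0,"wz": -20,"hand": 85},
    {"dx": 10.5,"dy": -12.2,"dz": -1.4,"wx": 0,"wy": 0,"wz": -20,"hand": 85},
    {"dx": 10.5,"dy": -12.2,"dz": -1.4,"wx": 0,"wy": 0,"wz": -20,"hand": 85},
    {"dx": 10.5,"dy": -12.2,"dz": -1.4,"wx": 0,"wy": 0,"wz": -20,"hand": 85},
    {"dx": 10.5,"dy": -12.2,"dz": -1.4,"wx": 0,"wy": 0,"wz": -20,"hand": 85},
    {"dx": 10.5,"dy": -12.2,"dz": -1.4,"wx": 0,"wy": 0,"wz": -20,"hand": 85},
    {"dx": 10.5,"dy": -12.2,"dz": -1.4,"wx": 0,"wy": 0,"wz": -20,"hand": 85},
    {"dx": 10.5,"dy": -12.2,"dz": -1.4,"wx": 0,"wy": 0,"wz": -20,"hand": 85}
  ]
}}

```text
clock: 2.9
eef_pos: [0.4777, 0.2416, 0.3127]
tool_rot: [0.537, 0.843, -0.0, 0.0]
ft_force: [0.4, 0.1, 0.0]
grip_width: 0.0852
grasp_force: 0.0
```

```bash
python3 - <<'E'
from h import *
o=bot.get_obs(); im=bot.camera('wrist'); cv2.imwrite('pics/w1.png',im[:,:,::-1])
print(o['eef_pos'],o['tool_rot'],o['joint_pos'])
for d in bot.outline_of('wrist','rod')[:4]:
    m=d['region'].astype(np.uint8); c=max(cv2.findContours(m,0,2)[0],key=cv2.contourArea)
    print(round(d['score'],2),d['extent'],cv2.minAreaRect(c), ray('wrist',*d['extent'][:2],.15,o))
E
```

```text
[0.47765235 0.24161643 0.31269723] [ 5.37136382e-01  8.43495400e-01 -1.07020804e-04  7.33239373e-05] [ 4.68438544e-01  2.95995478e-01  2.60358926e-01  1.53526907e+00
 -2.35318671e-04  1.60251553e+00]
0.86 [204.8, 59.9, 49.7, 40.3] ((203.3845977783203, 61.07692337036133), (49.92301940917969, 34.391414642333984), 56.3099365234375) [0.36429251 0.32346184 0.15      ]
0.73 [287.1, 179.3, 33.8, 41.4] ((285.25, 179.75), (31.11269760131836, 31.819805145263672), 45.0) [0.47763407 0.25614048 0.15      ]
0.63 [354.7, 77.8, 46.0, 38.0] ((354.3000183105469, 78.59999084472656), (30.857738494873047, 48.29906463623047), 63.43495178222656) [0.49266981 0.36720102 0.15      ]
0.57 [313.3, 12.2, 32.4, 24.3] ((311.5, 11.5), (23.0, 29.0), 90.0) [0.43518331 0.3972046  0.15      ]
```

View pics/w1.png

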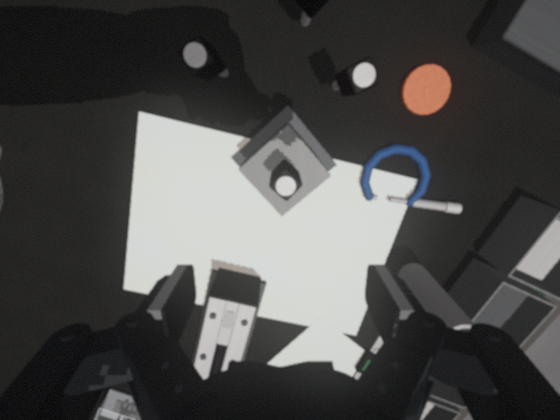

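The wrist view shows the rod in the stand with its light cap at (285,185). The stand is turned about 40° in the image. I'll zoom in to get the grip's yaw.

```bash
python3 - <<'E'
from h import *
o=bot.get_obs(); im=cv2.imread('pics/w1.png')
print(ray('wrist',285.5,185.5,.152,o))
z=cv2.resize(im[95:225,220:350],None,fx=4.5,fy=4.5,interpolation=2).astype(float)
z=255*(np.clip(z/255,0,1)**.5); cv2.imwrite('pics/w1z.png',z.astype(np.uint8))
E
```

```text
[0.47899273 0.25020661 0.152     ]
```

View pics/w1z.png

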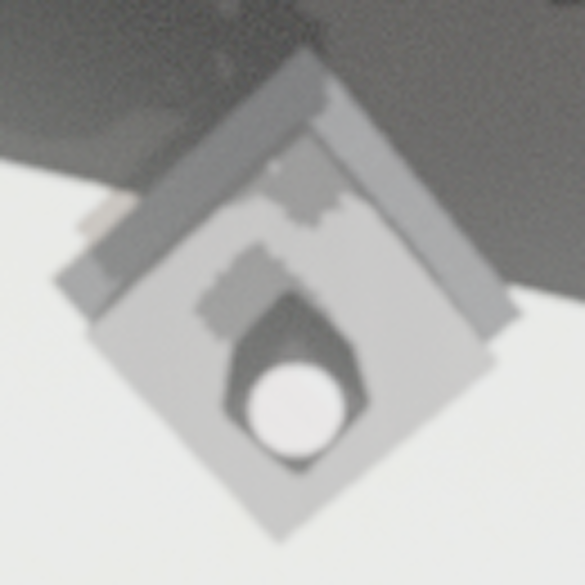

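The grip's corners show its edges about 43–45° off the tool. I'll turn −47°, centre over the rod and descend, then close.

>>> {"method": "drive_tool", "body": {
  "rows": [
    {"dx": 0.145,"dy": 0.1,"dz": 1.8,"wx": 0,"wy": 0,"wz": -9.4,"hand": 85},
    {"dx": 0.145,"dy": 0.1,"dz": 1.8,"wx": 0,"wy": 0,"wz": -9.4,"hand": 85},
    {"dx": 0.145,"dy": 0.1,"dz": 1.8,"wx": 0,"wy": 0,"wz": -9.4,"hand": 85},
    {"dx": 0.145,"dy": 0.1,"dz": 1.8,"wx": 0,"wy": 0,"wz": -9.4,"hand": 85},
    {"dx": 0.145,"dy": 0.1,"dz": 1.8,"wx": 0,"wy": 0,"wz": -9.4,"hand": 85},
    {"dx": 0.145,"dy": 0.1,"dz": 1.8,"wx": 0,"wy": 0,"wz": -9.4,"hand": 85},
    {"dx": 0.145,"dy": 0.1,"dz": 2.6,"wx": 0,"wy": 0,"wz": -9.4,"hand": 85},
    {"dx": 0.145,"dy": 0.1,"dz": 3.3,"wx": 0,"wy": 0,"wz": -9.4,"hand": 85},
    {"dx": 0.145,"dy": 0.1,"dz": 3.9,"wx": 0,"wy": 0,"wz": -9.4,"hand": 85},
    {"dx": 0.145,"dy": 0.1,"dz": 3.9,"wx": 0,"wy": 0,"wz": -9.4,"hand": 85},
    {"dx": 0.145,"dy": 0.1,"dz": 3.9,"wx": 0,"wy": 0,"wz": -9.4,"hand": 50},
    {"dx": 0.145,"dy": 0.1,"dz": 3.9,"wx": 0,"wy": 0,"wz": -9.4,"hand": 35},
    {"dx": 0.145,"dy": 0.1,"dz": 3.9,"wx": 0,"wy": 0,"wz": -9.4,"hand": 20},
    {"dx": 0.145,"dy": 0.1,"dz": 3.9,"wx": 0,"wy": 0,"wz": -9.4,"hand": 15},
    {"dx": 0.145,"dy": 0.1,"dz": 3.9,"wx": 0,"wy": 0,"wz": -9.4,"hand": 15},
    {"dx": 0.145,"dy": 0.1,"dz": 3.9,"wx": 0,"wy": 0,"wz": -9.4,"hand": 15},
    {"dx": 0.145,"dy": 0.1,"dz": 3.9,"wx": 0,"wy": 0,"wz": -9.4,"hand": 15},
    {"dx": 0.145,"dy": 0.1,"dz": 3.9,"wx": 0,"wy": 0,"wz": -9.4,"hand": 15}
  ]
}}

```text
clock: 4.8
eef_pos: [0.4806, 0.2521, 0.119]
tool_rot: [0.155, 0.988, 0.001, 0.001]
ft_force: [-0.5, -2.3, 5.3]
grip_width: 0.0252
grasp_force: 59.4
```

>>> {"method": "drive_tool", "body": {
  "rows": [
    {"dx": 0,"dy": 0,"dz": -0.6,"wx": 0,"wy": 0,"wz": 0,"hand": 15},
    {"dx": 0,"dy": 0,"dz": -1.2,"wx": 0,"wy": 0,"wz": 0,"hand": 15},
    {"dx": 0,"dy": 0,"dz": -1.8,"wx": 0,"wy": 0,"wz": 0,"hand": 15},
    {"dx": 0,"dy": 0,"dz": -2.4,"wx": 0,"wy": 0,"wz": 0,"hand": 15},
    {"dx": 0,"dy": 0,"dz": -2.8,"wx": 0,"wy": 0,"wz": 0,"hand": 15},
    {"dx": -0.4,"dy": -0.9,"dz": -2.9,"wx": 0,"wy": 0,"wz": -0.7,"hand": 15},
    {"dx": -0.8,"dy": -1.8,"dz": -2.9,"wx": 0,"wy": 0,"wz": -1.4,"hand": 15},
    {"dx": -1.2,"dy": -2.7,"dz": -2.9,"wx": 0,"wy": 0,"wz": -2.1,"hand": 15},
    {"dx": -1.6,"dy": -3.6,"dz": -2.9,"wx": 0,"wy": 0,"wz": -2.8,"hand": 15},
    {"dx": -2.0,"dy": -4.5,"dz": -2.9,"wx": 0,"wy": 0,"wz": -3.5,"hand": 15},
    {"dx": -2.4,"dy": -5.4,"dz": -2.9,"wx": 0,"wy": 0,"wz": -4.2,"hand": 15},
    {"dx": -2.7,"dy": -6.1,"dz": -2.9,"wx": 0,"wy": 0,"wz": -4.8,"hand": 15},
    {"dx": -2.93,"dy": -6.62,"dz": -2.9,"wx": 0,"wy": 0,"wz": -5.2,"hand": 15},
    {"dx": -2.93,"dy": -6.62,"dz": -2.9,"wx": 0,"wy": 0,"wz": -5.2,"hand": 15},
    {"dx": -2.93,"dy": -6.62,"dz": -2.9,"wx": 0,"wy": 0,"wz": -5.2,"hand": 15}
  ]
}}

```text
clock: 6.3
eef_pos: [0.5171, -0.1086, 0.262]
tool_rot: [-0.07, 0.998, 0.0, -0.0]
ft_force: [-0.4, 0.7, -1.0]
grip_width: 0.0254
grasp_force: 59.6
```

```bash
python3 - <<'E'
from h import *
o=bot.get_obs(); im=bot.camera('wrist')
print(o['clock'],o['eef_pos'],R.from_quat(o['tool_rot']).as_matrix().round(3),o['ft_force'])
s=bot.camera('scene'); 
cv2.imwrite('pics/w2.png',im[:,:,::-1])
z=cv2.resize(s[90:250,140:340],None,fx=2.8,fy=2.8,interpolation=2)[:,:,::-1]
cv2.imwrite('pics/w2.png',np.hstack([cv2.resize(im[:,:,::-1],(560,420))[:,120:440],z[:420,:480]]))
E
```

```text
6.3 [ 0.51706847 -0.10864224  0.26195944] [[-0.99  -0.139 -0.001]
 [-0.139  0.99   0.001]
 [ 0.001  0.001 -1.   ]] [-0.43198445  0.65159848 -0.9763927 ]
```

View pics/w2.png

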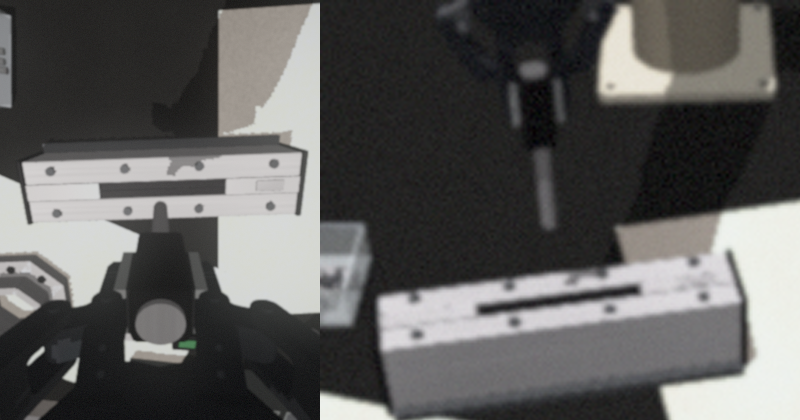

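The wrist view has the slot from about (220,191) to (345,187) and the flag at (390,185). The rod hangs straight with its tip at (280,204).

```bash
python3 - <<'E'
from h import *
o=bot.get_obs(); 
a=ray('wrist',219.5,191,.075,o);b=ray('wrist',345,187,.075,o)
print(a,b,(a+b)/2,np.linalg.norm(a-b),np.degrees(np.arctan2(-(b-a)[0],(b-a)[1])))
for z in (.146,.14): print('tip',ray('wrist',280,203,z,o))
for u,v in [(220,184),(220,199),(345,178.5),(345,195)]: print(ray('wrist',u,v,.075,o))
im=cv2.imread('pics/w2.png')
# top camera slot estimate
a=ray('top',303.8,232.4,.075);b=ray('top',355.1,225.0,.075);print('top',(a+b)/2,np.linalg.norm(a-b),np.degrees(np.arctan2(-(a-b)[0],(a-b)[1])))
E
```

```text
[ 0.53211328 -0.17218301  0.075     ] [ 0.5079254  -0.03579388  0.075     ] [ 0.52001934 -0.10398844  0.075     ] 0.13851732161180197 10.056537865243342
tip [ 0.51380229 -0.10720589  0.146     ]
tip [ 0.51571224 -0.10693435  0.14      ]
[ 0.52408314 -0.17226292  0.075     ]
[ 0.54127387 -0.17090714  0.075     ]
[ 0.49855045 -0.03780644  0.075     ]
[ 0.51691009 -0.03386509  0.075     ]
top [ 0.52071411 -0.10749916  0.075     ] 0.13759824494119474 9.382714988801544
```

>>> {"method": "drive_tool", "body": {
  "rows": [
    {"dx": -0.11,"dy": -0.83,"dz": 0.5,"wx": 0,"wy": 0,"wz": -0.26,"hand": 15},
    {"dx": -0.11,"dy": -0.83,"dz": 1.0,"wx": 0,"wy": 0,"wz": -0.26,"hand": 15},
    {"dx": -0.11,"dy": -0.83,"dz": 1.28,"wx": 0,"wy": 0,"wz": -0.26,"hand": 15},
    {"dx": -0.11,"dy": -0.83,"dz": 1.28,"wx": 0,"wy": 0,"wz": -0.26,"hand": 15},
    {"dx": -0.11,"dy": -0.83,"dz": 1.28,"wx": 0,"wy": 0,"wz": -0.26,"hand": 15}
  ]
}}

```text
clock: 6.9
eef_pos: [0.5288, -0.1474, 0.1987]
tool_rot: [-0.083, 0.997, 0.0, -0.0]
ft_force: [0.8, 0.5, -0.4]
grip_width: 0.0255
grasp_force: 59.9
```

```bash
python3 - <<'E'
from h import *
o=bot.get_obs(); im=bot.camera('wrist')
print(o['clock'],o['eef_pos'],R.from_quat(o['tool_rot']).as_matrix().round(3),o['ft_force'])
cv2.imwrite('pics/w3.png',cv2.resize(im[120:270,170:420],None,fx=3.2,fy=3.2,interpolation=2)[:,:,::-1])
E
```

```text
6.9 [ 0.52883914 -0.14741793  0.19865938] [[-0.986 -0.165 -0.   ]
 [-0.165  0.986  0.   ]
 [ 0.     0.    -1.   ]] [ 0.79098776  0.48540661 -0.4298212 ]
```

View pics/w3.png

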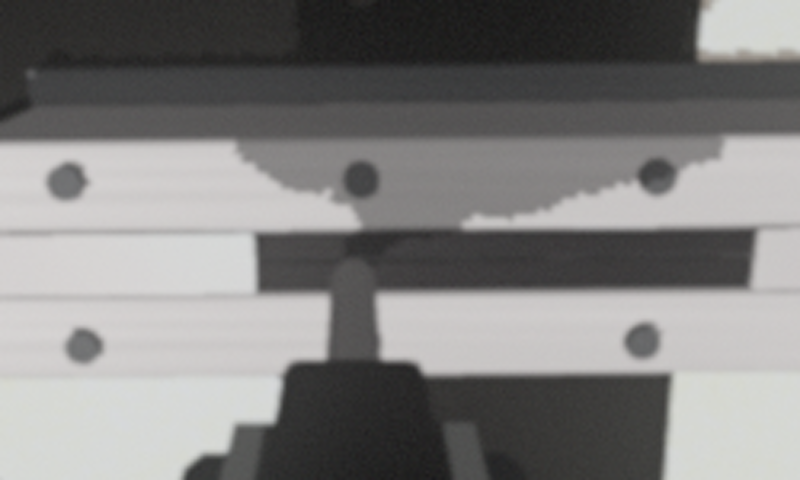

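The tip sits over the slot. Its silhouette, corrected for height, is within about 1 mm of the middle line and about 43 mm from the slot's centre towards −y. Lowering gently to the floor.

>>> {"method": "drive_tool", "body": {
  "rows": [
    {"dx": 0,"dy": 0,"dz": 0.25,"wx": 0,"wy": 0,"wz": 0,"hand": 15},
    {"dx": 0,"dy": 0,"dz": 0.45,"wx": 0,"wy": 0,"wz": 0,"hand": 15},
    {"dx": 0,"dy": 0,"dz": 0.6,"wx": 0,"wy": 0,"wz": 0,"hand": 15},
    {"dx": 0,"dy": 0,"dz": 0.65,"wx": 0,"wy": 0,"wz": 0,"hand": 15},
    {"dx": 0,"dy": 0,"dz": 0.68,"wx": 0,"wy": 0,"wz": 0,"hand": 15},
    {"dx": 0,"dy": 0,"dz": 0.68,"wx": 0,"wy": 0,"wz": 0,"hand": 15}
  ]
}}

```text
clock: 7.55
eef_pos: [0.5287, -0.1486, 0.1642]
tool_rot: [-0.082, 0.997, 0.0, -0.0]
ft_force: [-0.3, 0.1, -2.2]
grip_width: 0.0256
grasp_force: 59.9
```

>>> {"method": "drive_tool", "body": {
  "rows": [
    {"dx": 0,"dy": 0,"dz": 0.02,"wx": 0,"wy": 0,"wz": 0,"hand": 15},
    {"dx": 0,"dy": 0,"dz": 0.04,"wx": 0,"wy": 0,"wz": 0,"hand": 15},
    {"dx": 0,"dy": 0,"dz": 0.06,"wx": 0,"wy": 0,"wz": 0,"hand": 15},
    {"dx": 0,"dy": 0,"dz": 0.06,"wx": 0,"wy": 0,"wz": 0,"hand": 15}
  ]
}}

```text
clock: 7.95
eef_pos: [0.5291, -0.1487, 0.1625]
tool_rot: [-0.082, 0.997, -0.0, 0.001]
ft_force: [-0.8, -0.0, 4.5]
grip_width: 0.0255
grasp_force: 61.0
```

>>> {"method": "drive_tool", "body": {
  "rows": [
    {"dx": 0,"dy": 0.04,"dz": 0.02,"wx": 0,"wy": 0,"wz": 0,"hand": 15},
    {"dx": 0,"dy": 0.08,"dz": 0.02,"wx": 0,"wy": 0,"wz": 0,"hand": 15},
    {"dx": 0,"dy": 0.12,"dz": 0.02,"wx": 0,"wy": 0,"wz": 0,"hand": 15},
    {"dx": 0,"dy": 0.12,"dz": 0.02,"wx": 0,"wy": 0,"wz": 0,"hand": 15}
  ]
}}

```text
clock: 8.35
eef_pos: [0.5293, -0.1436, 0.1624]
tool_rot: [-0.082, 0.997, -0.002, 0.002]
ft_force: [0.2, -1.0, 6.5]
grip_width: 0.0254
grasp_force: 61.0
```

>>> {"method": "drive_tool", "body": {
  "rows": [
    {"dx": 0,"dy": 0.04,"dz": 0,"wx": 0,"wy": 0,"wz": 0,"hand": 15},
    {"dx": 0,"dy": 0.08,"dz": 0,"wx": 0,"wy": 0,"wz": 0,"hand": 15},
    {"dx": 0,"dy": 0.12,"dz": 0,"wx": 0,"wy": 0,"wz": 0,"hand": 15},
    {"dx": 0,"dy": 0.12,"dz": 0,"wx": 0,"wy": 0,"wz": 0,"hand": 15}
  ]
}}

```text
clock: 8.75
eef_pos: [0.5285, -0.1376, 0.1625]
tool_rot: [-0.082, 0.997, -0.001, 0.002]
ft_force: [0.5, -0.4, 6.3]
grip_width: 0.0252
grasp_force: 61.0
```

>>> {"method": "drive_tool", "body": {
  "rows": [
    {"dx": 0,"dy": 0.04,"dz": 0,"wx": 0,"wy": 0,"wz": 0,"hand": 15},
    {"dx": 0,"dy": 0.08,"dz": 0,"wx": 0,"wy": 0,"wz": 0,"hand": 15},
    {"dx": 0,"dy": 0.12,"dz": 0,"wx": 0,"wy": 0,"wz": 0,"hand": 15},
    {"dx": 0,"dy": 0.12,"dz": 0,"wx": 0,"wy": 0,"wz": 0,"hand": 15}
  ]
}}

```text
clock: 9.15
eef_pos: [0.5275, -0.1317, 0.1625]
tool_rot: [-0.082, 0.997, -0.001, 0.002]
ft_force: [-0.4, -0.7, 6.7]
grip_width: 0.0256
grasp_force: 61.0
```

>>> {"method": "drive_tool", "body": {
  "rows": [
    {"dx": 0,"dy": 0.04,"dz": 0,"wx": 0,"wy": 0,"wz": 0,"hand": 15},
    {"dx": 0,"dy": 0.08,"dz": 0,"wx": 0,"wy": 0,"wz": 0,"hand": 15},
    {"dx": 0,"dy": 0.12,"dz": 0,"wx": 0,"wy": 0,"wz": 0,"hand": 15},
    {"dx": 0,"dy": 0.12,"dz": 0,"wx": 0,"wy": 0,"wz": 0,"hand": 15}
  ]
}}

```text
clock: 9.55
eef_pos: [0.5266, -0.1258, 0.1625]
tool_rot: [-0.082, 0.997, -0.001, 0.003]
ft_force: [-0.2, -1.1, 6.7]
grip_width: 0.0253
grasp_force: 61.0
```

>>> {"method": "drive_tool", "body": {
  "rows": [
    {"dx": 0,"dy": 0.04,"dz": 0,"wx": 0,"wy": 0,"wz": 0,"hand": 15},
    {"dx": 0,"dy": 0.08,"dz": 0,"wx": 0,"wy": 0,"wz": 0,"hand": 15},
    {"dx": 0,"dy": 0.12,"dz": 0,"wx": 0,"wy": 0,"wz": 0,"hand": 15},
    {"dx": 0,"dy": 0.12,"dz": 0,"wx": 0,"wy": 0,"wz": 0,"hand": 15}
  ]
}}

```text
clock: 9.95
eef_pos: [0.5256, -0.1198, 0.1625]
tool_rot: [-0.082, 0.997, -0.001, 0.002]
ft_force: [0.9, -1.0, 7.0]
grip_width: 0.0256
grasp_force: 61.0
```

>>> {"method": "drive_tool", "body": {
  "rows": [
    {"dx": 0,"dy": 0.04,"dz": 0,"wx": 0,"wy": 0,"wz": 0,"hand": 15},
    {"dx": 0,"dy": 0.08,"dz": 0,"wx": 0,"wy": 0,"wz": 0,"hand": 15},
    {"dx": 0,"dy": 0.12,"dz": 0,"wx": 0,"wy": 0,"wz": 0,"hand": 15},
    {"dx": 0,"dy": 0.12,"dz": 0,"wx": 0,"wy": 0,"wz": 0,"hand": 15}
  ]
}}

```text
clock: 10.35
eef_pos: [0.5246, -0.1138, 0.1624]
tool_rot: [-0.082, 0.997, -0.001, 0.003]
ft_force: [0.6, -0.6, 6.1]
grip_width: 0.0255
grasp_force: 61.0
```

>>> {"method": "drive_tool", "body": {
  "rows": [
    {"dx": 0,"dy": 0.04,"dz": 0,"wx": 0,"wy": 0,"wz": 0,"hand": 15},
    {"dx": 0,"dy": 0.08,"dz": 0,"wx": 0,"wy": 0,"wz": 0,"hand": 15},
    {"dx": 0,"dy": 0.12,"dz": 0,"wx": 0,"wy": 0,"wz": 0,"hand": 15},
    {"dx": 0,"dy": 0.12,"dz": 0,"wx": 0,"wy": 0,"wz": 0,"hand": 15}
  ]
}}

```text
clock: 10.75
eef_pos: [0.5236, -0.1079, 0.1624]
tool_rot: [-0.082, 0.997, -0.001, 0.003]
ft_force: [1.2, -0.6, 6.1]
grip_width: 0.0258
grasp_force: 61.0
```

>>> {"method": "drive_tool", "body": {
  "rows": [
    {"dx": 0,"dy": 0.04,"dz": 0,"wx": 0,"wy": 0,"wz": 0,"hand": 15},
    {"dx": 0,"dy": 0.08,"dz": 0,"wx": 0,"wy": 0,"wz": 0,"hand": 15},
    {"dx": 0,"dy": 0.12,"dz": 0,"wx": 0,"wy": 0,"wz": 0,"hand": 15},
    {"dx": 0,"dy": 0.12,"dz": 0,"wx": 0,"wy": 0,"wz": 0,"hand": 15}
  ]
}}

```text
clock: 11.15
eef_pos: [0.5226, -0.102, 0.1624]
tool_rot: [-0.082, 0.997, -0.001, 0.002]
ft_force: [0.0, -1.8, 6.8]
grip_width: 0.0253
grasp_force: 61.0
```

>>> {"method": "drive_tool", "body": {
  "rows": [
    {"dx": 0,"dy": 0.04,"dz": 0,"wx": 0,"wy": 0,"wz": 0,"hand": 15},
    {"dx": 0,"dy": 0.08,"dz": 0,"wx": 0,"wy": 0,"wz": 0,"hand": 15},
    {"dx": 0,"dy": 0.12,"dz": 0,"wx": 0,"wy": 0,"wz": 0,"hand": 15},
    {"dx": 0,"dy": 0.12,"dz": 0,"wx": 0,"wy": 0,"wz": 0,"hand": 15}
  ]
}}

```text
clock: 11.55
eef_pos: [0.5216, -0.0961, 0.1624]
tool_rot: [-0.082, 0.997, -0.001, 0.002]
ft_force: [-0.0, -2.2, 6.5]
grip_width: 0.0256
grasp_force: 61.1
```

>>> {"method": "drive_tool", "body": {
  "rows": [
    {"dx": 0,"dy": 0.04,"dz": 0,"wx": 0,"wy": 0,"wz": 0,"hand": 15},
    {"dx": 0,"dy": 0.08,"dz": 0,"wx": 0,"wy": 0,"wz": 0,"hand": 15},
    {"dx": 0,"dy": 0.12,"dz": 0,"wx": 0,"wy": 0,"wz": 0,"hand": 15},
    {"dx": 0,"dy": 0.12,"dz": 0,"wx": 0,"wy": 0,"wz": 0,"hand": 15}
  ]
}}

```text
clock: 11.95
eef_pos: [0.5206, -0.0903, 0.1624]
tool_rot: [-0.082, 0.997, -0.001, 0.002]
ft_force: [-0.1, -1.5, 7.3]
grip_width: 0.0257
grasp_force: 61.1
```

>>> {"method": "drive_tool", "body": {
  "rows": [
    {"dx": 0,"dy": 0.04,"dz": 0,"wx": 0,"wy": 0,"wz": 0,"hand": 15},
    {"dx": 0,"dy": 0.08,"dz": 0,"wx": 0,"wy": 0,"wz": 0,"hand": 15},
    {"dx": 0,"dy": 0.12,"dz": 0,"wx": 0,"wy": 0,"wz": 0,"hand": 15},
    {"dx": 0,"dy": 0.12,"dz": 0,"wx": 0,"wy": 0,"wz": 0,"hand": 15}
  ]
}}

```text
clock: 12.35
eef_pos: [0.5172, -0.0829, 0.1596]
tool_rot: [-0.082, 0.997, 0.0, -0.001]
ft_force: [-0.5, 0.6, -1.8]
grip_width: 0.0255
grasp_force: 60.0
```

>>> {"method": "drive_tool", "body": {
  "rows": [
    {"dx": 0,"dy": 0.04,"dz": 0,"wx": 0,"wy": 0,"wz": 0,"hand": 15},
    {"dx": 0,"dy": 0.08,"dz": 0,"wx": 0,"wy": 0,"wz": 0,"hand": 15},
    {"dx": 0,"dy": 0.12,"dz": 0,"wx": 0,"wy": 0,"wz": 0,"hand": 15},
    {"dx": 0,"dy": 0.12,"dz": 0,"wx": 0,"wy": 0,"wz": 0,"hand": 15}
  ]
}}

```text
clock: 12.75
eef_pos: [0.5168, -0.0773, 0.1602]
tool_rot: [-0.082, 0.997, -0.0, -0.0]
ft_force: [0.3, 0.1, -1.4]
grip_width: 0.0255
grasp_force: 60.0
```

The tip dropped at both of the last readings, with no contact force at y=−0.083 or −0.077. The hole's centre is therefore about y=−0.080, so I'll go back 2.7 mm and lower in.

>>> {"method": "drive_tool", "body": {
  "rows": [
    {"dx": 0,"dy": -0.03,"dz": 0,"wx": 0,"wy": 0,"wz": 0,"hand": 15},
    {"dx": 0,"dy": -0.055,"dz": 0,"wx": 0,"wy": 0,"wz": 0,"hand": 15},
    {"dx": 0,"dy": -0.055,"dz": 0.06,"wx": 0,"wy": 0,"wz": 0,"hand": 15},
    {"dx": 0,"dy": -0.055,"dz": 0.12,"wx": 0,"wy": 0,"wz": 0,"hand": 15},
    {"dx": 0,"dy": -0.055,"dz": 0.18,"wx": 0,"wy": 0,"wz": 0,"hand": 15},
    {"dx": 0,"dy": -0.055,"dz": 0.24,"wx": 0,"wy": 0,"wz": 0,"hand": 15},
    {"dx": 0,"dy": -0.055,"dz": 0.24,"wx": 0,"wy": 0,"wz": 0,"hand": 15}
  ]
}}

```text
clock: 13.45
eef_pos: [0.5169, -0.0801, 0.1476]
tool_rot: [-0.082, 0.997, 0.0, -0.001]
ft_force: [0.4, 0.1, -2.2]
grip_width: 0.0255
grasp_force: 60.0
```

>>> {"method": "drive_tool", "body": {
  "rows": [
    {"dx": 0,"dy": 0,"dz": 0.05,"wx": 0,"wy": 0,"wz": 0,"hand": 15},
    {"dx": 0,"dy": 0,"dz": 0.09,"wx": 0,"wy": 0,"wz": 0,"hand": 15},
    {"dx": 0,"dy": 0,"dz": 0.13,"wx": 0,"wy": 0,"wz": 0,"hand": 15},
    {"dx": 0,"dy": 0,"dz": 0.17,"wx": 0,"wy": 0,"wz": 0,"hand": 15},
    {"dx": 0,"dy": 0,"dz": 0.21,"wx": 0,"wy": 0,"wz": 0,"hand": 15},
    {"dx": 0,"dy": 0,"dz": 0.25,"wx": 0,"wy": 0,"wz": 0,"hand": 15},
    {"dx": 0,"dy": 0,"dz": 0.29,"wx": 0,"wy": 0,"wz": 0,"hand": 15},
    {"dx": 0,"dy": 0,"dz": 0.33,"wx": 0,"wy": 0,"wz": 0,"hand": 15},
    {"dx": 0,"dy": 0,"dz": 0.36,"wx": 0,"wy": 0,"wz": 0,"hand": 15},
    {"dx": 0,"dy": 0,"dz": 0.38,"wx": 0,"wy": 0,"wz": 0,"hand": 15},
    {"dx": 0,"dy": 0,"dz": 0.38,"wx": 0,"wy": 0,"wz": 0,"hand": 15}
  ]
}}

```text
clock: 14.55
eef_pos: [0.518, -0.0802, 0.1321]
tool_rot: [-0.082, 0.997, -0.0, 0.002]
ft_force: [-3.5, 1.2, 14.6]
grip_width: 0.0257
grasp_force: 62.3
```

>>> {"method": "drive_tool", "body": {
  "rows": [
    {"dx": 0,"dy": 0,"dz": 0.03,"wx": 0,"wy": 0,"wz": 0,"hand": 15},
    {"dx": 0,"dy": 0,"dz": 0.06,"wx": 0,"wy": 0,"wz": 0,"hand": 15},
    {"dx": 0,"dy": 0,"dz": 0.06,"wx": 0,"wy": 0,"wz": 0,"hand": 15}
  ]
}}

```text
clock: 14.85
eef_pos: [0.5199, -0.0803, 0.1317]
tool_rot: [-0.082, 0.997, -0.001, 0.004]
ft_force: [-4.2, 1.2, 24.5]
grip_width: 0.0254
grasp_force: 63.4
```

```bash
python3 - <<'E'
from h import *
o=bot.get_obs(); s=bot.camera('scene'); print(o['ft_force'],o['eef_pos'])
cv2.imwrite('pics/s4.png',cv2.resize(s[120:250,150:350],None,fx=4,fy=4,interpolation=2)[:,:,::-1])
E
```

```text
[-4.22178478  1.20850904 24.51575912] [ 0.51993084 -0.08028639  0.13168381]
```

View pics/s4.png

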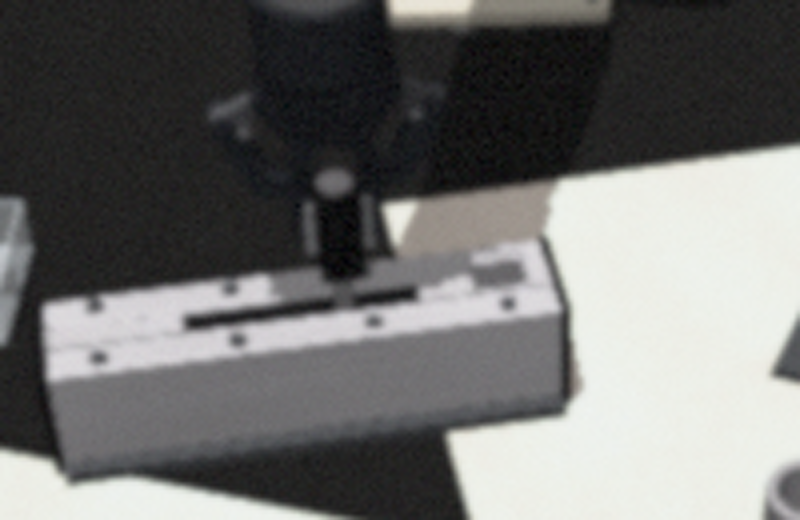

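The flag is up at (497,270) and the press hit a hard stop at 24 N with the tip 12 mm lower, so the plunger is fully down. Easing off, opening and retreating upward.

>>> {"method": "drive_tool", "body": {
  "rows": [
    {"dx": 0,"dy": 0,"dz": -0.05,"wx": 0,"wy": 0,"wz": 0,"hand": 15},
    {"dx": 0,"dy": 0,"dz": -0.11,"wx": 0,"wy": 0,"wz": 0,"hand": 15},
    {"dx": 0,"dy": 0,"dz": -0.11,"wx": 0,"wy": 0,"wz": 0,"hand": 15},
    {"dx": 0,"dy": 0,"dz": -0.11,"wx": 0,"wy": 0,"wz": 0,"hand": 32},
    {"dx": 0,"dy": 0,"dz": -0.11,"wx": 0,"wy": 0,"wz": 0,"hand": 45},
    {"dx": 0,"dy": 0,"dz": -0.11,"wx": 0,"wy": 0,"wz": 0,"hand": 80},
    {"dx": 0,"dy": 0,"dz": -0.11,"wx": 0,"wy": 0,"wz": 0,"hand": 80},
    {"dx": 0,"dy": 0,"dz": -0.11,"wx": 0,"wy": 0,"wz": 0,"hand": 80},
    {"dx": 0,"dy": 0,"dz": -0.11,"wx": 0,"wy": 0,"wz": 0,"hand": 80},
    {"dx": 0,"dy": 0,"dz": -0.11,"wx": 0,"wy": 0,"wz": 0,"hand": 80}
  ]
}}

```text
clock: 15.9
eef_pos: [0.5174, -0.0802, 0.1318]
tool_rot: [-0.082, 0.997, -0.0, -0.0]
ft_force: [-0.2, 0.0, -0.1]
grip_width: 0.0797
grasp_force: 0.0
```

>>> {"method": "drive_tool", "body": {
  "rows": [
    {"dx": 0,"dy": 0,"dz": -0.3,"wx": 0,"wy": 0,"wz": 0,"hand": 80},
    {"dx": 0,"dy": 0,"dz": -0.7,"wx": 0,"wy": 0,"wz": 0,"hand": 80},
    {"dx": 0,"dy": 0,"dz": -1.3,"wx": 0,"wy": 0,"wz": 0,"hand": 80},
    {"dx": 0,"dy": 0,"dz": -1.9,"wx": 0,"wy": 0,"wz": 0,"hand": 80},
    {"dx": 0,"dy": 0,"dz": -2.4,"wx": 0,"wy": 0,"wz": 0,"hand": 80},
    {"dx": 0,"dy": 0,"dz": -2.4,"wx": 0,"wy": 0,"wz": 0,"hand": 80},
    {"dx": 0,"dy": 0,"dz": -2.4,"wx": 0,"wy": 0,"wz": 0,"hand": 80},
    {"dx": 0,"dy": 0,"dz": -2.4,"wx": 0,"wy": 0,"wz": 0,"hand": 80}
  ]
}}

```text
clock: 16.7
eef_pos: [0.5166, -0.0801, 0.2506]
tool_rot: [-0.082, 0.997, 0.0, -0.001]
ft_force: [-0.3, 0.1, -0.0]
grip_width: 0.0801
grasp_force: 0.0
```

```bash
python3 - <<'E'
from h import *
s=bot.camera('scene'); w=bot.camera('wrist'); print(bot.get_obs()['ft_force'])
a=cv2.resize(s[130:250,160:320],None,fx=2.5,fy=2.5,interpolation=2)[:,:,::-1]
b=cv2.resize(w[60:360,100:500],(400,300))[:,:,::-1]
cv2.imwrite('pics/s5.png',np.hstack([a,b]))
E
```

```text
[ 0.1202546   0.23984776 -0.72367648]
```

View pics/s5.png

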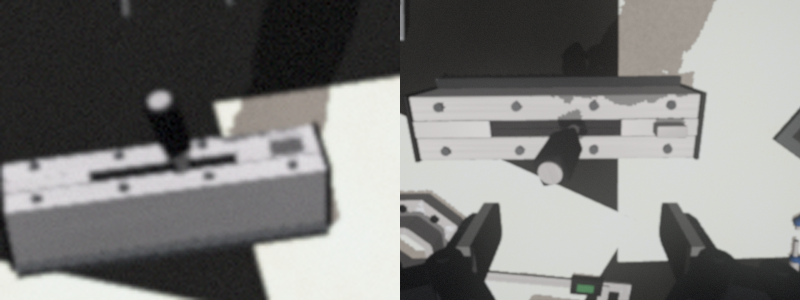

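The rod stands in the slot but leans. Its cap is at scene (224,170) and wrist (248,233). I'll triangulate the lean.

```bash
python3 - <<'E'
from h import *
o=bot.get_obs()
def pts(n,u,v): return ray(n,u,v,0.,o),ray(n,u,v,.3,o)
A=[];B=[]
for n,u,v in [('scene',223.8,170),('wrist',248.5,233)]:
    p,q=pts(n,u,v); d=(q-p)/np.linalg.norm(q-p); P=np.eye(3)-np.outer(d,d); A.append(P);B.append(P@p)
X=np.linalg.lstsq(np.vstack(A),np.hstack(B),rcond=None)[0]
print(X,[np.linalg.norm(a@X-b) for a,b in zip(A,B)])
tip=np.array([.5170,-.080,.017]); d=X-tip; print(np.linalg.norm(d), np.arccos(d[2]/np.linalg.norm(d)), d)
E
```

```text
[ 0.53340819 -0.10098577  0.16112514] [np.float64(0.0011555923414877428), np.float64(0.0011555923414878512)]
0.14656632395887106 0.1827691248626514 [ 0.01640819 -0.02098577  0.14412514]
```

The lean is about 0.18 rad, under the 0.3 limit. The rod's apparent length fits a tip about 17 mm above the rail's underside, and the gripper is clear.

```bash
python3 -c "
from workcell import bot
print(bot.job_done())"
```

```text
the job is handed in; nothing more can be done
None
```

The job is handed in, but the system gave no verdict: the plunger is fully down with the indicator flag raised, and the rod stands released in the hole, leaning about 0.18 rad (limit 0.3).

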